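# Hold a belt tensioner back past its ratchet click

## Robot

A 6-joint arm with a two-finger parallel gripper is mounted at the origin on a cart in front of the work surface, level with it; the furniture and walls round the work are solid. World frame = base frame: x ahead of the robot, y to its left, z up, the work surface at z = 0. Lengths are in mm, angles in rad, forces in N, time in s.
With the tool pointing down it reaches from about 300 to 775 mm from the base axis. Payload 14.6 kg.
Tool frame: the origin (TCP) lies at the very end of the fingers, on their centre line; the grasp point (between the pads) lies 19 mm behind it (manip.grip_point_offset is the distance from the TCP to the grasp point, in mm); z points along the fingers, y is the line along which they close (so a half turn about z gives the same grasp; the last joint's range is limited). The gripper opens to 94 mm and grips with 3 to 60 N. Pads are 16 mm wide; open, the fingers measure 119 mm over their backs; the gripper's body (75 mm by 177 mm) begins 78 mm behind the grasp point.
Start: joints at [-1.334, 0.3, 1.521, -0, 1.321, -0.067], TCP at [164.525, -524.806, 205.446] pointing down, gripper open.
Joint ranges: [-3.03, 3.03], [-0.79, 2.21], [0.23, 2.52], [-1.04, 4.18], [0, 3.07], [-2.55, 2.55]. Speed limits (rad/s): [2.22, 2.22, 2.57, 3.14, 3.14, 3.14].

## Interface

Orientations are given as [roll, pitch, yaw] about the fixed x, y, z axes, in that order (R = Rz(yaw) Ry(pitch) Rx(roll)).
In Python, from cell import telemetry, eyes, manip gives the robot as it stands.
- The arm moves only by the tool play_rows, never from a script. Its arguments are lists of equal length, an entry for each row: "translation": the shift along the world's x, y, z in m, a list of three; "yaw": the turn about the world's z in rad. A call has 1 to 12 rows; each row is the pose to reach, as a shift and turn from the pose commanded when the call began; what a row does not reach only later rows make up. A row lasts 1/8 s, in which the tool goes at most 62.5 mm and 10.7 degrees, less where a joint would pass 70% of its speed; a pose out of reach is approached as far as the arm can. A call with a gripper value outside its range is refused whole. "hand" is the opening, from 0 (shut) to 1 (fully open), set as the call begins (left out, the last holds). The fingers move at their own pace and stop on an object; "force" is the grip in N (left out, the last holds). Time passes only in rows, so rows that repeat a pose let the fingers close. It gives the time, the measured TCP pose, the force, the opening and the grip force at its end, in the units of the state.
- telemetry.read_state(): the state, without advancing time (a new reading comes with each control period).
- eyes.camera(name): name is "scene" or "side" or "wrist"; returns a dict with "pixels" (480x640x3 uint8, red, green, blue), "fx", "fy", "cx", "cy" (pixels), "cam_to_world" (4x4, takes a point from camera to world coordinates); the wrist camera has in their place "T_tool_cam" (4x4, takes a point from camera to tool coordinates, whose origin is the TCP and whose axes are the flange's). Camera axes: x right, y up, looking along -z (the intrinsics and any distortion apply to the point x, -y, -z); pixel columns grow to the right and rows downward; lengths in mm; the calibration is good to about 2 mm. A picture is of the moment at which its call begins: read the wrist's pose just before it. There is no depth.
- manip.sign_off(): hands the job in; it is judged then, once.
The state is a dict: "clock": time; "joints": joint angles; "qd": joint speeds; "effort": joint torques, N m; "eef_pos": TCP position; "eef_rot": TCP orientation; "wrist_force": force on the tool from outside, world axes, zero at the start; "moment": the same for the moment, N m; "finger_gap": finger opening in mm; "finger_force": force on a finger pad.
Only numpy, scipy, OpenCV 4.12 (cv2) and the standard library are available. Lean on these libraries where they do the work, as an engineer would, in place of code of your own. Each camera call takes 0.05 s, during which the arm holds its last target. There are 200 camera calls.

## Task

The autosampler's belt drive on the worktop needs a new belt. Free its tensioner arm by turning the black clamp knob anticlockwise a full quarter turn to its stop, then push the arm back by its red post, past the click of the ratchet, until its white pointer stands over the green band, without running it on to its end stop. Finish while still holding the post there against the spring, and leave the knob free and the timer, jar and beaker beside the drive undisturbed.

Things in the scene. Friction and masses are not known exactly. Their poses are not given: they have to be found in the camera images.
- drive_unit: Belt drive: fixed blue base plate 180 x 230 x 12 mm (x, y, z) carrying two toothed pulleys (tops z = 51 mm), a pawl housing (top z = 36 mm), the tensioner arm and the clamp knob. Origin: centre of its underside, on the worktop; yaw within 0.45 rad. In its frame the knob's axis is at x = -64, y = 80 mm, the arm's pivot at x = -10, y = 40 mm.
- pivot_top (a point): Point on the upright hinge axis of the arm, 26 mm above the worktop. Post centre = pivot + 110 mm x (sin a, -cos a) in the drive unit's x and y, a = arm angle. The arm is a flat bar 18 mm wide (top z = 26 mm) with a black idler roller 78 mm out (30 mm diameter, top z = 47 mm).
- tensioner (a joint): Arm angle (rad), 0 to 0.64 (end stop), grows anticlockwise from above: the post goes toward the unit's +x. At 0 (rest) the arm points along -y. Spring force back at the post: 4 N at 0, 9 N in the green band, plus up to 4 N over the ratchet tooth (0.03 to 0.3). Past about 0.33 the pawl has clicked in; let go, the arm springs back only to 0.33. With the knob locked it gives less than 0.1.
- post_top (a point): Centre of the top of the red upright post on the arm, 86 mm above the worktop. Round, 16 mm diameter, 60 mm tall, free on both sides along its path; may be gripped or pushed.
- thumb_post: The red post itself, a sleeve that turns on its own axis; origin at the centre of its foot on the arm, 26 mm above the worktop.
- pawl (a joint): Travel of the sprung brass pawl (m): 0 at rest against the ratchet sector, rises to about 0.006 while riding over the tooth and snaps back to 0 at the click. It needs no handling.
- clamp_knob (a joint): Knob angle (rad), 0 to 1.55, grows anticlockwise from above; stays where left (friction about 0.06 N m). Starts at 0 to 0.25, where the steel lug under it blocks the arm's tail; from 1.2 to the stop at 1.55 the arm is free. Grip: black bar 44 x 14 mm, z = 46 to 70 mm, along the unit's x at 0; white line on its top at the lug's end. Below it a flange of 42 mm diameter, z = 40 to 48 mm.
- knob_grip (a point): Centre of the knob's grip bar, on its axis, 58 mm above the worktop; its x axis runs along the bar, its y axis across it.
- timer: White bench timer, 72 x 72 x 18 mm, loose, beside the unit's +y edge. Origin at the centre of its underside. Leave alone.
- sample_jar: White sample jar with lid, 45 mm diameter, 54 mm tall, loose, beside the unit's -y edge. Origin at the centre of its underside. Leave alone.
- beaker: Small glass beaker, 62 mm wide, 70 mm tall, loose, beyond the unit's +x edge. Origin at the centre of its underside. Leave alone.
- green_mid (a point): Middle of the green band painted on the plate, 130 mm from the pivot at arm angle 0.49; the band spans 0.42 to 0.56 rad, radius 122 to 138 mm. A white mark shows arm angle 0, a red one (0.585 on) the end stop. The arm's white pointer, a thin bar on its centre line, ends 136 mm from the pivot.

How it is judged (in metres and radians):
On the way, in this order (a step that is already met when the one before it is completed fails the run):
1. the clamp knob is turned to free while the arm still rests (value of joint clamp_knob above 1.2 rad and value of joint tensioner below 0.1 rad), for 0.1 s.
2. the arm is past the ratchet click, the pawl down behind the tooth (value of joint tensioner above 0.36 rad and value of joint pawl below 0.002 m), for 0.1 s.
At the end, for the whole second after the job is handed in: The robot's fingers still press on the red post (more than 2 N) and hold the arm still in the green band (0.41 to 0.57 rad), clear of the pawl, which is down behind the tooth; the knob is still at free (over 1.2 rad) (value of joint tensioner between 0.41 and 0.57 rad and velocity of joint tensioner between -0.05 and 0.05 rad/s and contact force between the fingers and thumb_post above 2 N and value of joint pawl below 0.002 m and value of joint clamp_knob above 1.2 rad); the arm keeps its last pose, push and grip.
It fails at once if the arm was run on to its end stop (value of joint tensioner above 0.625 rad).
It fails at once if a bystander was disturbed (distance of any of timer, sample_jar, beaker from where it was at the start of the episode above 0.02 m or angle between any of sample_jar, beaker's own z axis and vertical above 0.4 rad).
It also fails if it takes over 45 s, if anything falls off the work surface, if the arm or the gripper's body presses on something with over 40 N, if the wrist force passes 120 N, or if a joint passes its speed limit or range.

## Working session

There is one attempt and no reset: what is moved stays moved. The work goes in short steps, Python scripts to look and compute and a tool call to move; the robot and the scene stay as the last step left them, time stands still between calls to the robot, and variables do not carry over. Pictures are saved under pics/ and viewed, at most 10 in all, crops included, and the job is handed in when it is done.

Besides the shell and the picture viewer there is one more tool, called by a JSON object that holds its "fn" and its "kwargs". play_rows: Moves the arm, as the interface text tells. Its arguments: {"type":"object","properties":{"translation":{"type":"array","items":{"type":"array","items":{"type":"number"}}},"yaw":{"type":"array","items":{"type":"number"}},"hand":{"type":"number"},"force":{"type":"number"}},"required":["translation","yaw"]}

```bash
mkdir -p pics; python3 - <<'E'
from cell import telemetry, eyes, manip
import cv2,numpy as np
print(telemetry.read_state(), manip.grip_point_offset)
for n in ("scene","side"):
    c=eyes.camera(n); cv2.imwrite(f"pics/{n}0.png",c["pixels"][:,:,::-1])
    print(n,{k:v for k,v in c.items() if k!="pixels"})
    np.savez(f"{n}0.npz",**{k:v for k,v in c.items()})
E
```

```text
{'clock': 0.0, 'joints': array([-1.33360712e+00,  3.00443047e-01,  1.52157246e+00, -1.71937794e-05,
        1.32069617e+00, -6.65623098e-02]), 'qd': array([ 2.39496888e-05,  1.81040643e-04,  1.51509323e-03,  3.29421673e-04,
        5.58214362e-04, -2.26323299e-04]), 'effort': array([-1.64290061e-03, -5.31811845e+01, -3.52738380e+01,  7.07996939e-02,
        2.44465994e-02, -1.35130986e-04]), 'eef_pos': array([ 164.45797036, -524.56596336,  204.90536331]), 'eef_rot': array([-3.14047500e+00, -5.78126563e-05,  3.03755746e-01]), 'wrist_force': array([-0.08661994, -0.73277111, -0.21084496]), 'moment': array([-0.01291725,  0.05712246, -0.00036603]), 'finger_force': 0.0, 'finger_gap': 93.75702052019004} 18.8
scene {'fx': 589.0512371141036, 'fy': 589.0512371141036, 'cx': 323.6295722695317, 'cy': 241.66832054848044, 'cam_to_world': array([[-7.99866175e-01,  3.78610666e-01, -4.65690956e-01,
         1.51108339e+02],
       [-6.00158125e-01, -5.10939305e-01,  6.15427699e-01,
         5.92470785e+02],
       [-4.93232240e-03,  7.71748010e-01,  6.35909334e-01,
         6.68484381e+02],
       [ 0.00000000e+00,  0.00000000e+00,  0.00000000e+00,
         1.00000000e+00]])}
side {'fx': 487.05727024178924, 'fy': 487.05727024178924, 'cx': 319.7599773808515, 'cy': 239.59472533456864, 'cam_to_world': array([[-7.58287855e-01,  5.81446077e-01, -2.94821959e-01,
         3.40350232e+02],
       [-6.51843986e-01, -6.69336392e-01,  3.56494337e-01,
         3.18180156e+02],
       [ 9.94716734e-03,  4.62503247e-01,  8.86561786e-01,
         8.36427714e+02],
       [ 0.00000000e+00,  0.00000000e+00,  0.00000000e+00,
         1.00000000e+00]])}
```

View pics/scene0.png

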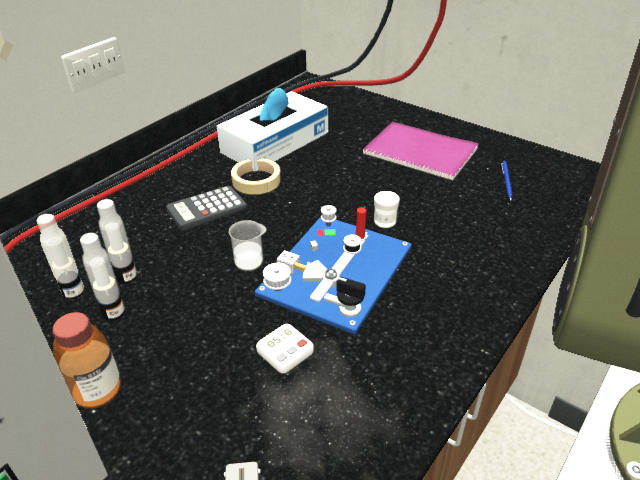

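View pics/side0.png

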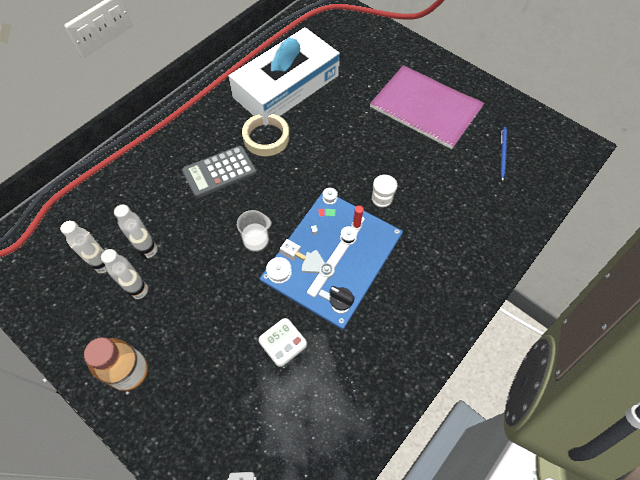

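The scene view shows the plate corners near (320,218), (411,240), (352,327) and (258,290), with the post at (361,222), the knob at (350,291), the jar at (386,210), the beaker at (248,246) and the timer at (285,348). Next I'll fit the plate pose from both cameras.

```bash
cat > h.py <<'E'
import numpy as np,cv2
def toplane(c,uv,z):
    uv=np.atleast_2d(np.asarray(uv,float)); M=c["cam_to_world"]
    d=np.c_[(uv[:,0]-c["cx"])/c["fx"],-(uv[:,1]-c["cy"])/c["fy"],-np.ones(len(uv))]@M[:3,:3].T
    o=M[:3,3]; return (o+d*((z-o[2])/d[:,2:]))[:,:2]
def proj(c,P):
    P=np.atleast_2d(P); M=c["cam_to_world"]; q=(P-M[:3,3])@M[:3,:3]
    return np.c_[c["cx"]+c["fx"]*q[:,0]/-q[:,2], c["cy"]-c["fy"]*q[:,1]/-q[:,2]]
def W(pose,x,y,z):
    X,Y,t=pose; return np.array([X+np.cos(t)*x-np.sin(t)*y, Y+np.sin(t)*x+np.cos(t)*y, z])
E
python3 - <<'E'
from h import *
for n,px in (("scene",dict(jar=(387,222),beaker=(249,264),timer=(285,354),post=(361,209),knob=(351,286))),("side",dict(jar=(384,201),beaker=(256,243),timer=(283,346),post=(359,208),knob=(342,294)))):
    c=dict(np.load(n+"0.npz")); p=c["pixels"]; hsv=cv2.cvtColor(p,cv2.COLOR_RGB2HSV)
    m=cv2.inRange(hsv,(100,150,80),(125,255,255)); k,l,s,_=cv2.connectedComponentsWithStats(m)
    i=1+np.argmax(s[1:,4]); ys,xs=np.where(l==i)
    w=toplane(c,np.c_[xs,ys],12).astype(np.float32)
    h=cv2.convexHull(w); (ctr,sz,a)=cv2.minAreaRect(h); print(n,ctr,sz,a)
    for k,z in dict(jar=0,beaker=0,timer=9,post=86,knob=70).items(): print(k,toplane(c,px[k],z).round(1))
    r=cv2.inRange(hsv,(0,150,80),(8,255,255))[:, :]; 
    c["T"]=0
E
```

```text
scene (574.5910034179688, -1.1295166015625) (181.5009002685547, 236.05429077148438) 8.94302749633789
jar [[ 580.5 -170.6]]
beaker [[707.1  69.4]]
timer [[526.8 189.2]]
post [[579.  -76.8]]
knob [[496.  71.]]
side (908.1681518554688, -335.6214294433594) (164.05999755859375, 10.544754981994629) 84.15325164794922
jar [[ 577.8 -170.2]]
beaker [[706.4  68. ]]
timer [[528.7 183.3]]
post [[578.4 -78.6]]
knob [[499.9  63.6]]
```

```bash
cat > fit.py <<'E'
from h import *
from scipy.optimize import least_squares
D=[];
for n,px in (("scene",(380,245)),("side",(375,240))):
    c=dict(np.load(n+"0.npz")); hsv=cv2.cvtColor(c["pixels"],cv2.COLOR_RGB2HSV)
    m=cv2.inRange(hsv,(100,120,40),(125,255,255)); _,l,s,_=cv2.connectedComponentsWithStats(m)
    ys,xs=np.where(l==l[px[1],px[0]]); print(n,len(xs))
    h=cv2.convexHull(np.c_[xs,ys].astype(np.float32))[:,0]; D.append((c,h))
def res(q):
    r=[]
    for j,(c,h) in enumerate(D):
        P=[W(q[:3],sx*90,sy*115,z) for sx in(-1,1) for sy in (-1,1) for z in (0,12)]
        hull=cv2.convexHull(proj(c,np.array(P)).astype(np.float32))
        # densely sample hull edges of observation
        pts=np.vstack([np.linspace(h[i-1],h[i],max(2,int(np.hypot(*(h[i]-h[i-1]))/3))) for i in range(len(h))])
        idx=np.linspace(0,len(pts)-1,150).astype(int)
        r+= [cv2.pointPolygonTest(hull,tuple(map(float,p)),True) for p in pts[idx]]
    return np.array(r)
s=least_squares(res,[575,-2,.156],x_scale=[1,1,.01],diff_step=1e-3,loss="soft_l1")
pose=s.x; print(pose.round(4),np.abs(res(pose)).mean())
np.save("pose.npy",pose)
print("knob",W(pose,-64,80,58),"pivot",W(pose,-10,40,26),"post0",W(pose,-10,-70,86))
for a in (.36,.49,.52): print(a,W(pose,-10+110*np.sin(a),40-110*np.cos(a),86))
for c,_ in D: print(proj(c,np.array([W(pose,-64,80,70),W(pose,-10,-70,86),W(pose,-10,40,26)])).round(1).tolist())
E
python3 fit.py
python3 - <<'E'
import cv2
a=cv2.imread('pics/scene0.png')[200:340,240:425];b=cv2.imread('pics/side0.png')[180:330,250:410]
cv2.imwrite('pics/crop.png',cv2.hconcat([cv2.resize(a,(400,480),interpolation=2),cv2.resize(b,(400,480),interpolation=2)]))
E
```

```text
scene 5078
side 4974
[ 5.765054e+02 -6.450100e+00  1.591000e-01] 4.083146134158105
knob [500.64130559  62.40214704  58.        ] pivot [560.29560716  31.46084288  26.        ] post0 [577.71978346 -77.15038159  86.        ]
0.36 [614.86377424 -64.04996877  86.        ]
0.49 [626.78478443 -56.17014084  86.        ]
0.52 [629.38340173 -54.13633372  86.        ]
[[351.7, 281.4], [361.8, 209.2], [331.5, 275.5]]
[[342.1, 293.2], [358.8, 208.7], [326.4, 269.9]]
```

View pics/crop.png

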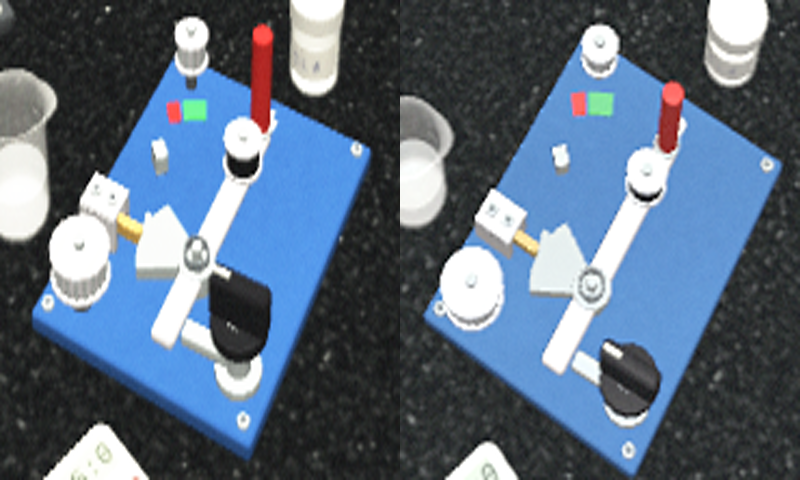

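The crops show the post top at full-image positions (361,208) and (359,208), both within about 1 px of my model. The knob bar's white-line end points toward the arm at a small positive angle. I'll move above the knob and check from there.

{"fn": "play_rows", "kwargs": {"translation": [[0.336,0.587,0],[0.336,0.587,0],[0.336,0.587,0],[0.336,0.587,0],[0.336,0.587,0],[0.336,0.587,0],[0.336,0.587,0],[0.336,0.587,0],[0.336,0.587,0],[0.336,0.587,0],[0.336,0.587,0],[0.336,0.587,0]], "yaw": [0,0,0,0,0,0,0,0,0,0,0,0], "hand": 0.55, "force": 30}}

```text
clock: 1.6
eef_pos: [501.0, 64.6, 204.6]
eef_rot: [-3.141, 0.001, 0.307]
wrist_force: [-0.8, -0.6, -0.2]
finger_gap: 52.0
finger_force: 0.0
```

{"fn": "play_rows", "kwargs": {"translation": [[0,0,0],[0,0,0],[0,0,0]], "yaw": [0,0,0]}}

```text
clock: 1.98
eef_pos: [500.4, 61.4, 205.7]
eef_rot: [3.141, -0.0, 0.303]
wrist_force: [-0.2, 1.1, -0.0]
finger_gap: 51.7
finger_force: 0.0
```

```bash
cat > wr.py <<'E'
import sys
from h import *
from cell import telemetry, eyes
from scipy.spatial.transform import Rotation as R
def wrist():
    s=telemetry.read_state(); c=eyes.camera("wrist"); T=np.eye(4)
    T[:3,:3]=R.from_euler("xyz",s["eef_rot"]).as_matrix(); T[:3,3]=s["eef_pos"]
    c["cam_to_world"]=T@c["T_tool_cam"]; return s,c
if __name__=="__main__":
    s,c=wrist(); n=sys.argv[1]; pose=np.load("pose.npy")
    print(s["clock"],s["eef_pos"].round(1),s["eef_rot"].round(3),s["joints"].round(2),s["finger_gap"],s["wrist_force"].round(1))
    np.savez(n+".npz",**c)
    print({k:v for k,v in c.items() if k not in("pixels","cam_to_world","T_tool_cam")})
    im=c["pixels"][:,:,::-1].copy()
    pts=[W(pose,-64,80,70),W(pose,-10,-70,86),W(pose,-10,40,26)]+[W(pose,sx*90,sy*115,12) for sx in(-1,1) for sy in(-1,1)]
    for u,v in proj(c,np.array(pts)):
        if abs(u)<2000 and abs(v)<2000: cv2.drawMarker(im,(int(u),int(v)),(255,0,255),0,14,1)
    cv2.imwrite(f"pics/{n}.png",im)
E
python3 wr.py w1
```

```text
1.975 [500.4  61.4 205.7] [ 3.141 -0.     0.303] [ 0.05  0.2   1.65 -0.    1.3   1.32] 51.65704111784358 [-0.2  1.1 -0. ]
{'fx': 330.70198441434616, 'fy': 330.70198441434616, 'cx': 316.77585970994744, 'cy': 236.50424711370295}
```

View pics/w1.png

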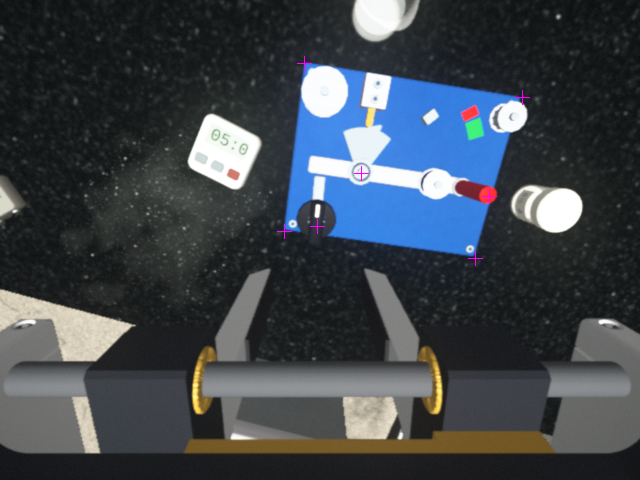

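The wrist view puts all the model markers (plate corners, pivot at (361,172), post at (488,194), knob at (317,226)) on their features. The bar's white line at (317,205–217) lies along tool x, so the grip yaw is already right. Descending to grip.

{"fn": "play_rows", "kwargs": {"translation": [[0,0,-0.05],[0,0,-0.1],[0,0,-0.14],[0,0,-0.153],[0,0,-0.153],[0,0,-0.153]], "yaw": [0,0,0,0,0,0]}}

```text
clock: 2.78
eef_pos: [501.5, 62.2, 54.1]
eef_rot: [3.141, -0.002, 0.304]
wrist_force: [-0.8, 0.1, -0.2]
finger_gap: 51.6
finger_force: 0.0
```

{"fn": "play_rows", "kwargs": {"translation": [[0,0,0],[0,0,0],[0,0,0],[0,0,0],[0,0,0],[0,0,0]], "yaw": [0,0,0,0,0,0], "hand": 0, "force": 30}}

```text
clock: 3.52
eef_pos: [500.4, 62.4, 52.5]
eef_rot: [-3.141, 0.0, 0.304]
wrist_force: [-3.8, 3.5, 4.7]
finger_gap: 13.7
finger_force: 29.4
```

Gripped at 13.7 mm with low side forces. Turning the knob anticlockwise.

{"fn": "play_rows", "kwargs": {"translation": [[0,0,0],[0,0,0],[0,0,0],[0,0,0],[0,0,0],[0,0,0],[0,0,0],[0,0,0],[0,0,0],[0,0,0],[0,0,0],[0,0,0]], "yaw": [0.13,0.26,0.39,0.52,0.65,0.78,0.91,1.04,1.17,1.26,1.33,1.36]}}

```text
clock: 5.03
eef_pos: [502.3, 61.3, 52.6]
eef_rot: [3.137, 0.002, 1.665]
wrist_force: [12.3, -5.3, -7.4]
finger_gap: 13.8
finger_force: 29.7
```

{"fn": "play_rows", "kwargs": {"translation": [[0,0,0],[0,0,0],[0,0,0]], "yaw": [0.03,0.04,0.04]}}

```text
clock: 5.4
eef_pos: [502.4, 61.3, 52.6]
eef_rot: [3.137, 0.002, 1.704]
wrist_force: [11.7, -4.8, -7.7]
finger_gap: 13.8
finger_force: 29.8
```

```bash
python3 -c "
from cell import telemetry as t
s=t.read_state();print(s['moment'],s['wrist_force'],s['joints'],s['eef_rot'])"
```

```text
[-1.01880046 -2.33161005 -0.10581937] [11.72095276 -4.82654113 -7.69705655] [ 4.98078781e-02  3.88689802e-01  1.79393741e+00 -1.68545812e-03
  9.54562757e-01 -8.21187855e-02] [3.13731864e+00 1.73614391e-03 1.70369039e+00]
```

{"fn": "play_rows", "kwargs": {"translation": [[0,0,0],[0,0,0],[0,0,0],[0,0,0],[0,0,0.04],[0,0,0.09],[0,0,0.12],[0,0,0.12]], "yaw": [0,0,0,0,0,0,0,0], "hand": 0.48}}

```text
clock: 6.4
eef_pos: [501.4, 62.3, 174.5]
eef_rot: [3.138, 0.0, 1.704]
wrist_force: [-1.4, -0.2, -0.4]
finger_gap: 44.8
finger_force: 0.0
```

{"fn": "play_rows", "kwargs": {"translation": [[0.02,-0.035,0],[0.04,-0.07,0],[0.06,-0.105,0],[0.077,-0.139,0],[0.077,-0.139,0],[0.077,-0.139,0],[0.077,-0.139,0]], "yaw": [0.07,0.14,0.21,0.27,0.27,0.27,0.27]}}

```text
clock: 7.28
eef_pos: [577.2, -75.9, 172.2]
eef_rot: [-3.141, -0.0, 1.974]
wrist_force: [0.1, -1.0, -0.5]
finger_gap: 45.0
finger_force: 0.0
```

```bash
python3 - <<'E'
from h import *
from cell import eyes
import cv2
c=eyes.camera("scene"); cv2.imwrite("pics/s2.png",cv2.resize(c["pixels"][180:340,230:430,::-1],(750,600),interpolation=2))
E
python3 wr.py w2
```

```text
7.325 [577.3 -76.  172.4] [-3.141 -0.     1.975] [-0.19  0.4   1.47  0.    1.28 -0.6 ] 44.86910553070576 [ 0.  -0.8  0.9]
{'fx': 330.70198441434616, 'fy': 330.70198441434616, 'cx': 316.77585970994744, 'cy': 236.50424711370295}
```

View pics/w2.png

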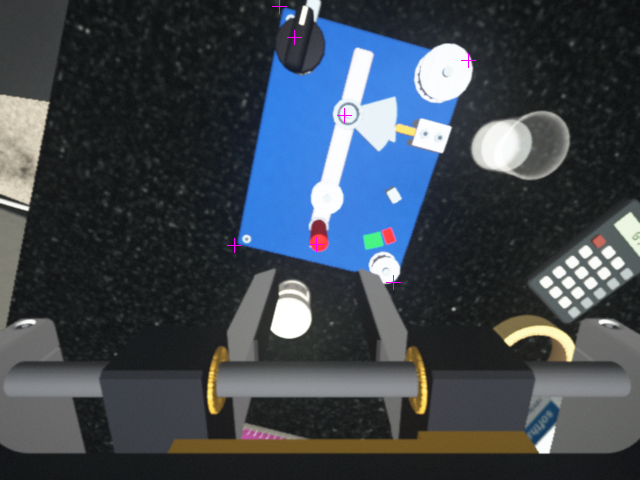

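View pics/s2.png

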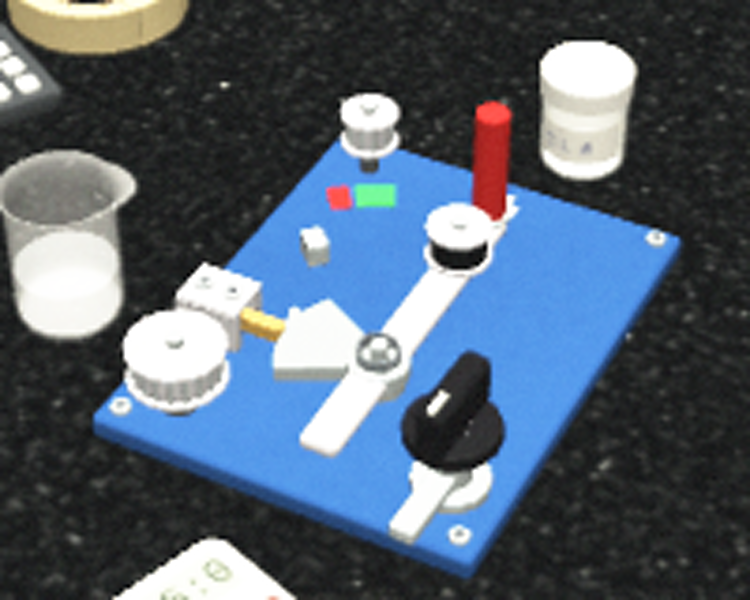

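Knob freed (its lug now points along +y, with the white line at the +y end), and the post marker at (318,243) sits on the post. Descending over it and gripping.

{"fn": "play_rows", "kwargs": {"translation": [[0,0,-0.04],[0,0,-0.08],[0,0,-0.105],[0,0,-0.112],[0,0,-0.112]], "yaw": [0,0,0,0,0]}}

```text
clock: 8.0
eef_pos: [577.7, -76.6, 61.0]
eef_rot: [3.141, 0.0, 1.974]
wrist_force: [0.3, 1.0, 0.2]
finger_gap: 45.1
finger_force: 0.0
```

{"fn": "play_rows", "kwargs": {"translation": [[0,0,0],[0,0,0],[0,0,0],[0,0,0],[0,0,0],[0,0,0]], "yaw": [0,0,0,0,0,0], "hand": 0, "force": 20}}

```text
clock: 8.75
eef_pos: [578.5, -76.5, 61.0]
eef_rot: [3.139, 0.001, 1.974]
wrist_force: [5.6, 2.2, -0.3]
finger_gap: 15.2
finger_force: 20.0
```

```bash
python3 - <<'E'
from h import *
p=np.load("pose.npy")
for a in np.arange(0,.55,.07): print(round(a,2),((W(p,-10+110*np.sin(a),40-110*np.cos(a),0)-W(p,-10,-70,0))[:2]).round(1))
E
```

```text
0.0 [0. 0.]
0.07 [7.6 1.5]
0.14 [15.   3.5]
0.21 [22.3  6. ]
0.28 [29.3  9. ]
0.35 [36.2 12.6]
0.42 [42.8 16.5]
0.49 [49.1 21. ]
```

{"fn": "play_rows", "kwargs": {"translation": [[0.004,0.0005,0],[0.0085,0.0017,0],[0.015,0.0035,0],[0.022,0.006,0],[0.029,0.009,0],[0.036,0.0125,0],[0.0405,0.015,0],[0.044,0.0175,0],[0.047,0.0195,0],[0.049,0.021,0],[0.05,0.0215,0],[0.05,0.0215,0]], "yaw": [0.02,0.04,0.07,0.1,0.13,0.16,0.18,0.2,0.22,0.24,0.24,0.24]}}

```text
clock: 10.25
eef_pos: [627.0, -56.3, 60.8]
eef_rot: [-3.139, 0.0, 2.214]
wrist_force: [-6.4, -6.0, 7.3]
finger_gap: 15.3
finger_force: 20.0
```

{"fn": "play_rows", "kwargs": {"translation": [[0,0,0],[0,0,0],[0,0,0]], "yaw": [0,0,0]}}

```text
clock: 10.62
eef_pos: [627.0, -56.3, 60.8]
eef_rot: [-3.139, 0.0, 2.214]
wrist_force: [-6.9, -4.4, 6.8]
finger_gap: 15.7
finger_force: 20.0
```

```bash
python3 - <<'E'
from h import *
from cell import eyes
c=eyes.camera("scene"); d=eyes.camera("side")
r=[cv2.resize(x[:,:,::-1],(400,480),interpolation=2) for x in (c["pixels"][195:335,250:420],d["pixels"][175:330,250:410])]
cv2.imwrite("pics/s3.png",cv2.hconcat(r))
E
python3 wr.py w3
```

```text
10.725 [627.  -56.3  60.8] [-3.139  0.     2.214] [-0.15  0.62  1.41 -0.    1.11 -0.79] 15.38063090773762 [-6.9 -5.7  6.6]
{'fx': 330.70198441434616, 'fy': 330.70198441434616, 'cx': 316.77585970994744, 'cy': 236.50424711370295}
```

View pics/s3.png

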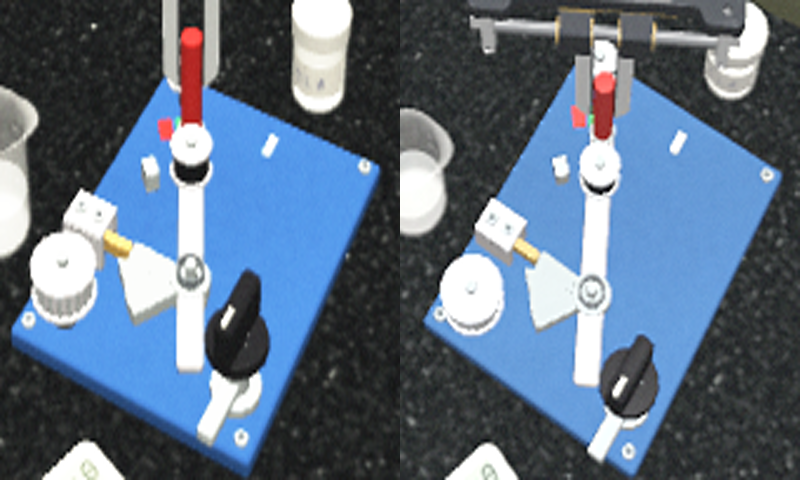

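View pics/w3.png

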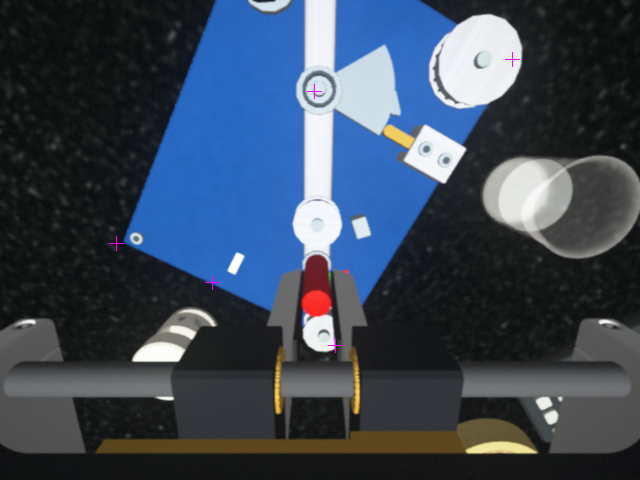

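The views show the arm swung so that its pointer lies between the red mark and the near side of the green band. The wrist view has pivot (318,90), roller (317,220) and post (316,302) collinear with tool x, which gives an arm angle of about 0.48. The pawl is behind the tooth, the knob is still free and the bystanders haven't moved. Handing in.

```bash
python3 -c "
from cell import manip
print(manip.sign_off())"
```

```text
the job is handed in; nothing more can be done
None
```

The job is handed in, with the knob turned to its free stop, the arm held by the red post at about 0.48 rad in the green band, and the timer, jar and beaker undisturbed as far as the camera views show; the sign-off returned no verdict.

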